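# Close and lock the plate exposure unit

### The job

The printing plate has been laid on the glass of the exposure unit: now close the unit up. Lower the lid gently and press it right down on its sprung pad, then push in the latch tab on the lock bar and, keeping it pushed in, slide the bar all the way to the left, into its locked notch, so that the hooks draw the lid tight, and let the tab spring out again into that notch. Leave the plate and everything else on the bench where they lie.

Things in the scene. Friction and masses are not known exactly. Their poses are not given: they have to be found in the camera images.
- exposer: Table-top plate exposure unit, grey case fixed to the bench, 305 deep x 370 wide, rim 100 high (mm). Origin on the bench under it; x from the operator's front to the hinge side, y to the left, z up. Glass bed at z 85. Sloping front fascia from its upper edge (x -80, z 100) down to (x -165, z 45): 0.574 rad from level, outward normal (-0.54, 0, 0.84). Knob and display on it are unused.
- lid (a joint): Lid angle, rad: 0 shut, + open (starts 0.75-1.05). Grey tray 205 x 340 x 18 mm, 0.65 kg. Friction hinge: stays where left, moves at 2-8 N on the handle. From about 0.065 its sprung felt pad meets the plate and the push grows to 14 N at 0, a hard stop. Let go there, it springs back to 0.02-0.04. The lock hooks catch its pins only below about 0.055.
- lid_handle (a point): Middle of the lid's bow handle: dark round bar, 12 mm thick, 120 long, parallel to the unit's y, swinging with the lid. Lid shut: 246 in front of the hinge line and 36 above it, i.e. 41 in front of the lid's edge, 20 above its top; clear all round but for a post at each end; it overhangs the lock bar's grip. Axes: the lid's (the unit's when shut).
- lid_hinge (a point): Middle of the hinge line (parallel to the unit's y), 125 behind the unit's origin, 104 above the bench.
- lock (a joint): Travel of the aluminium lock bar across the fascia, m: 0 open notch (start), 0.050 locked notch, + towards the unit's +y; end stops 0.0015 past the notches. At y = -125 and +125 mm its ramped hooks draw down two 6 mm roller pins on the lid's front edge. A tooth on the latch tab holds it in each notch. Tab in and lid down, it slides at 2-3 N, then up to 12 N on the ramp.
- tab (a joint): How far the latch tab is pushed in, square to the fascia, m: 0 out (tooth in a notch), 0.006 fully in. Spring 2.5 N at first, 7.5 N fully in; the tooth is free beyond 0.0035. Let go with the bar in a notch, it springs right out to 0.
- tab_top (a point): Centre of the outer face of the latch tab: black ribbed thumb pad on the bar's middle tongue, 28 (y) x 24 mm, parallel to the fascia and 14 above it; rides with the bar; axes the unit's. 17 from this point towards +y begins a black fin fixed to the bar, 8 thick, 16 higher than the tab: a fingertip holding the tab in pushes the bar by it. Lid shut, the handle overhangs: come in square to the slope.
- plate: The loaded aluminium printing plate with its film, 115 x 170 x 4, loose on the glass. Origin: centre of its underside.
- tin_a: Closed ink tin, 84 in diameter, 62 high, right of the unit. Bystander; origin on the bench under it.
- tin_b: Smaller ink tin, 66 in diameter, 50 high, right of the unit. Bystander; origin on the bench under it.
- loupe: Small folding magnifier, dark metal, 36 x 36 x 46 high, in front of the unit at the left. Bystander; origin on the bench under it.
- tape: Roll of paper tape lying flat, 90 in diameter, 24 high, in front of the unit at the right. Bystander; origin on the bench under it.
- brayer: Hand roller lying at the left of the unit: black roller 90 wide, 42 in diameter, wooden handle to the front; 195 long. Bystander; origin on the bench under it.
- gum: Closed white bottle, 62 in diameter, 130 high, left of the unit. Bystander; origin on the bench under it.

How it is judged:
On the way:
1. the lid is pressed down on its pad, low enough for the hooks, while the lock bar is still in its open notch (value of joint lid below 0.05 rad and value of joint lock below 0.006 m), for 0.1 s.
At the end, for the whole second after the job is handed in: The lid is shut tight (below 0.012 rad), the lock bar is at its locked notch (past 47.5 mm of 50), the latch tab has sprung out (in by less than 2 mm), and the plate lies within 15 mm and each bystander within 30 mm of where it was (value of joint lid below 0.012 rad and value of joint lock above 0.0475 m and value of joint tab below 0.002 m and distance of plate from where it was at the start of the episode below 0.015 m and distance of each of tin_a, tin_b, loupe, tape, brayer, gum from where it was at the start of the episode below 0.03 m); the robot touches nothing.
It fails at once if the plate on the glass is shifted by more than 15 mm (distance of plate from where it was at the start of the episode above 0.015 m).
It fails at once if something else on the bench is pushed more than 30 mm or knocked over (distance of any of tin_a, tin_b, loupe, tape, brayer, gum from where it was at the start of the episode above 0.03 m or angle between any of tin_a, tin_b, loupe, tape, brayer, gum's own z axis and vertical above 0.5 rad).
It fails at once if the lid is let fall or slammed (closing faster than 2.5 rad/s) (velocity of joint lid below -2.5 rad/s).
It also fails if it takes over 51 s, if anything falls off the work surface, if the arm or the gripper's body presses on something with over 40 N, if the wrist force passes 120 N, or if a joint passes its speed limit or range.

### The arm

A 6-joint arm with a two-finger parallel gripper is mounted at the origin on the work surface. World frame = base frame: x ahead of the robot, y to its left, z up, the work surface at z = 0. Lengths are in m, angles in rad, forces in N, time in s.
With the tool pointing down it reaches from about 0.275 to 0.75 m from the base axis. Payload 10.2 kg.
Tool frame: the origin (TCP) lies on the centre line of the jaws, within the pads' length; the fingertips stand 19 mm ahead of it and the grasp point (between the pads) is the TCP (tcp_to_tips is the y of the fingertips in the tool frame, in m); y points along the fingers, x is the direction in which the jaws open and shut, and the axes are right-handed (so a half turn about y gives the same grasp; the last joint's range is limited). The gripper opens to 88 mm and grips with 3 to 60 N. Pads are 18 mm wide; open, the fingers measure 123 mm over their backs; the gripper's body (75 mm by 187 mm) begins 45 mm behind the grasp point.
Start: joints at [-1.346, 0.313, 1.498, -0, 1.331, -0.223], TCP at [0.227, -0.473, 0.258] pointing down, gripper open.
Joint ranges: [-2.94, 2.94], [-0.97, 2.17], [0.19, 2.56], [-1.23, 4.37], [0.02, 3.11], [-2.88, 2.88]. Speed limits (rad/s): [2.39, 2.39, 3.01, 3.14, 3.14, 3.14].

### API

Orientations are given as a rotation vector (axis times angle).
In Python, from rig import * gives the robot as it stands. The module is installed in compiled form; this text tells all that it offers.
- The arm moves only by the tool apply_moves, never from a script. Its argument "rows" is a list of rows, each a list of 2 entries, a list of its own where there are three numbers: the shift along the tool's x, y, z in mm, then the turn, a rotation vector about the tool's x, y, z in rad. A call has 1 to 10 rows; each row is the pose to reach, as a shift and turn from the pose commanded when the call began, along the tool's axes at that moment; what a row does not reach only later rows make up. A row lasts 1/12 s, in which the tool goes at most 41.7 mm and 7.16 degrees, less where a joint would pass 70% of its speed; a pose out of reach is approached as far as the arm can. A call with a gripper value outside its range is refused whole. "jaw" is the opening in per cent of the stroke, from 0 (shut) to 100 (fully open), set as the call begins (left out, the last holds). The fingers move at their own pace and stop on an object; "grip_force" is the grip in N (left out, the last holds). Time passes only in rows, so rows that repeat a pose let the fingers close. It gives the time, the measured TCP pose, the force and the opening at its end, in the units of the state.
- observe(): the state, without advancing time (a new reading comes with each control period).
- snapshot(name): name is "scene" or "top" or "wrist"; returns a dict with "pixels" (400x640x3 uint8, blue, green, red), "depth" (400x640 float32, m along the optical axis (not along the pixel's ray), 0 where there is no reading), "mtx" (3x3 intrinsics, pixels), "extrinsics" (4x4, takes a point from camera to world coordinates). Camera axes: x right, y up, looking along -z (the intrinsics and any distortion apply to the point x, -y, -z); pixel columns grow to the right and rows downward; lengths in m; the calibration is good to about 2 mm. The wrist camera is an equidistant fisheye: a pixel r from the principal point sees the ray r / f radians off the axis. A picture is of the moment at which its call begins.
- hand_in(): hands the job in, once; it reports no verdict.
Trained networks look in a picture, given as the dict that the camera call returned (one of the last four; its "shot" number tells which), for a name from the list of things; names that differ only in an ending like _2 or _b are one class to them, and where a whole thing is asked for, a point or a joint stands for the part that bears it (a point fixed in the world has none). Each returns a list of dicts, best first, with "confidence" (0 to 1); they miss things now and then, are a little off and sometimes report something else, mostly with a low value. They report only what shows in the picture. A call takes as long as a camera call.
- look_for(picture, thing): "extent" ([left, top, width, height] in pixels, round what is visible of it).
The state is a dict: "t": time; "joints": joint angles; "joint_velocities": joint speeds; "effort": joint torques, N m; "eef_pos": TCP position; "eef_rot": TCP orientation; "force": force on the tool from outside, world axes, zero at the start; "ft_torque": the same for the moment, N m; "grip_width": opening from 0.0 (shut) to 1.0 (fully open).
Only numpy, scipy, OpenCV 4.12 (cv2) and the standard library are available. Lean on these libraries where they do the work, as an engineer would, in place of code of your own. Each camera call takes 0.05 s, during which the arm holds its last target.

## Working session

There is one attempt and no reset: what is moved stays moved. The work goes in short steps, Python scripts to look and compute and a tool call to move; the robot and the scene stay as the last step left them, time stands still between calls to the robot, and variables do not carry over. Pictures are saved under pics/ and viewed, and the job is handed in when it is done.

Besides the shell and the picture viewer there is one more tool, called after "Call:" by a JSON object that holds its "fn" and its "kwargs". apply_moves: Moves the arm, as the interface text tells. Its arguments: {"type":"object","properties":{"rows":{"type":"array","items":{"type":"array"}},"jaw":{"type":"number"},"grip_force":{"type":"number"}},"required":["rows"]}

```bash
mkdir -p pics
cat > h.py <<'E'
from rig import *
import numpy as np, cv2
from scipy.spatial.transform import Rotation as R
def snap(n,f):
    p=snapshot(n); cv2.imwrite('pics/'+f+'.png',p['pixels']); return p
def w(p,u,v,d=None):
    K=p['mtx']; d=p['depth'][int(round(v)),int(round(u))] if d is None else d
    c=np.array([(u-K[0,2])/K[0,0]*d,-(v-K[1,2])/K[1,1]*d,-d,1]); return (p['extrinsics']@c)[:3]
def cloud(p):
    K=p['mtx'];d=p['depth'];v,u=np.mgrid[:400,:640]
    c=np.stack([(u-K[0,2])/K[0,0]*d,-(v-K[1,2])/K[1,1]*d,-d,np.ones_like(d)],-1)
    return (c@p['extrinsics'].T)[...,:3]
E
python3 - <<'E'
from h import *
s=observe();print(s)
for n in ['scene','top']:
    p=snap(n,n+'0');np.savez('/tmp/%s0.npz'%n,**{k:p[k] for k in('pixels','depth','mtx','extrinsics')})
    print(n,p['extrinsics'].round(3).tolist(),p['mtx'].tolist())
    for t in ['exposer','lid','lid_handle','lock','tab','tab_top','plate','tin_a','loupe','tape','brayer','gum']:
        r=look_for(p,t)
        print(t,[(x['extent'],round(x['confidence'],2)) for x in r][:2])
E
```

```text
{'t': 0.0, 'joints': array([-1.34643265e+00,  3.13438088e-01,  1.49846173e+00, -2.24496054e-05,
        1.33100073e+00, -2.23359414e-01]), 'joint_velocities': array([-0.00077838, -0.00026923,  0.00012495,  0.00073797,  0.00035381,
        0.00018087]), 'effort': array([-3.48092362e-04, -4.02211618e+01, -2.52269357e+01,  6.93383161e-02,
        3.52019991e-02, -9.67423466e-05]), 'eef_pos': array([ 0.22723013, -0.47301753,  0.25715787]), 'eef_rot': array([-1.3874318 ,  0.87405762, -0.87251486]), 'force': array([ 0.34197643,  0.44588963, -0.68986835]), 'ft_torque': array([0.00746554, 0.00712363, 0.02134734]), 'grip_width': 0.9977897295221997}
scene [[-0.527, -0.806, 0.269, 0.79], [0.85, -0.502, 0.163, 0.18], [0.004, 0.315, 0.949, 0.854], [0.0, 0.0, 0.0, 1.0]] [[374.30043978051657, 0.0, 314.1289808379768], [0.0, 374.30043978051657, 197.5755379441841], [0.0, 0.0, 1.0]]
exposer []
lid [([200.0, 127.7, 177.9, 194.7], 0.65)]
lid_handle [([199.4, 124.5, 174.0, 195.7], 0.75), ([191.4, 144.1, 24.4, 33.9], 0.35)]
lock [([270.6, 126.9, 116.7, 103.2], 0.66)]
tab [([336.6, 163.2, 10.9, 9.3], 0.51)]
[... 425 characters left out ...]
4.90193815563794, 0.0, 326.86780065754976], [0.0, 434.90193815563794, 199.1347778816077], [0.0, 0.0, 1.0]]
exposer [([232.3, 108.6, 168.9, 150.3], 0.66)]
lid [([236.4, 109.1, 161.6, 73.7], 0.69), ([301.7, 231.1, 11.9, 13.2], 0.31)]
lid_handle [([236.0, 108.4, 163.4, 70.9], 0.62)]
lock [([252.6, 204.0, 136.0, 41.1], 0.66)]
tab [([302.0, 234.1, 12.8, 12.3], 0.58)]
tab_top [([301.3, 231.7, 14.0, 10.7], 0.45)]
plate [([281.0, 161.1, 67.2, 40.7], 0.87)]
tin_a [([386.3, 226.2, 37.6, 37.3], 0.73), ([408.5, 166.3, 32.8, 32.2], 0.58)]
loupe [([220.2, 236.1, 19.3, 13.9], 0.81)]
tape [([353.5, 267.5, 37.3, 38.9], 0.78)]
brayer [([183.6, 168.8, 51.2, 73.4], 0.87)]
gum [([207.8, 130.9, 28.7, 32.9], 0.7)]
```

View pics/scene0.png

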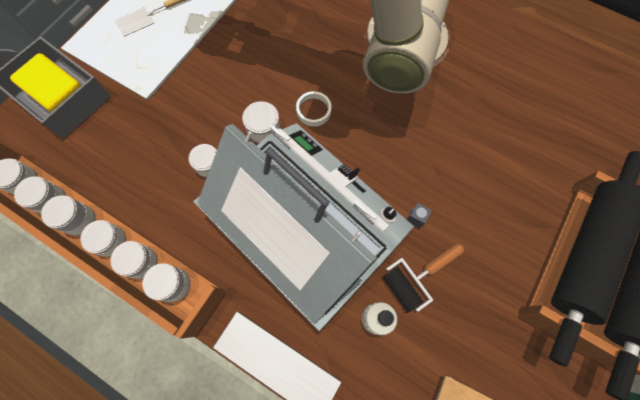

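View pics/top0.png

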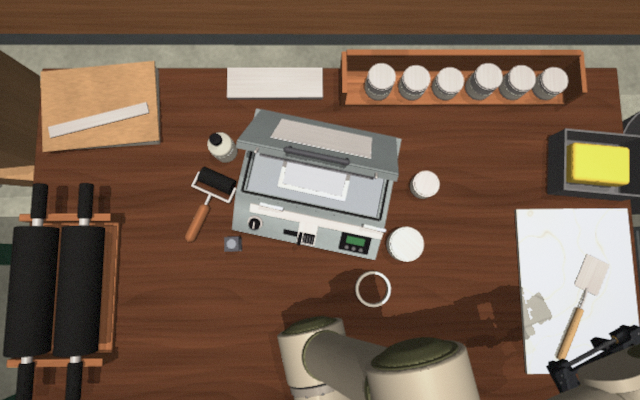

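Run:
```python
from h import *
for n in ['top','scene']:
    p=dict(np.load('/tmp/%s0.npz'%n)); C=cloud(p)
    if n=='top': cv2.imwrite('pics/top0z.png',cv2.resize(p['pixels'][95:275,175:440],None,fx=3,fy=3,interpolation=cv2.INTER_CUBIC))
    else: cv2.imwrite('pics/sc0z.png',cv2.resize(p['pixels'][90:340,180:440],None,fx=2.4,fy=2.4,interpolation=cv2.INTER_CUBIC))
    from scipy.ndimage import median_filter
    # normals
    du=np.gradient(C,axis=1);dv=np.gradient(C,axis=0)
    N=np.cross(dv,du);N/=np.linalg.norm(N,axis=-1,keepdims=True)+1e-12
    N*=np.sign(N[...,2:3])
    roi=(C[...,0]>.3)&(C[...,0]<.8)&(C[...,1]>-.2)&(C[...,1]<.35)&(C[...,2]>.03)&(C[...,2]<.33)
    # fascia
    m=roi&(abs(N[...,2]-.84)<.05)&(N[...,0]<-.4)&(C[...,2]<.105)
    q=C[m];
    for it in range(4):
        c=np.median(q,0) if it==0 else q.mean(0);n_=np.linalg.svd(q-q.mean(0),full_matrices=False)[2][2];n_*=np.sign(n_[2])
        r=(q-q.mean(0))@n_;q=q[abs(r)<max(.003,2*r.std()*.7)]
    print(n,'fascia',len(q),n_,q.mean(0),'yaw',np.arctan2(-n_[1],-n_[0]),r.std())
    m=roi&(C[...,2]>.13)&(N[...,0]<-.5)
    q=C[m]
    for it in range(6):
        n_=np.linalg.svd(q-q.mean(0),full_matrices=False)[2][2];n_*=np.sign(n_[2])
        r=(q-q.mean(0))@n_;q=q[abs(r)<max(.003,1.5*r.std())]
    print(n,'lid',len(q),n_,q.mean(0),'yaw',np.arctan2(-n_[1],-n_[0]),'ang',np.arccos(n_[2]),r.std())
```

```text
top fascia 338 [-0.17947872  0.03651205  0.98308405] [0.55342136 0.05726718 0.07868666] yaw -0.2006951401917334 0.004450499542318813
top lid 372 [-0.23654593  0.05184105  0.97023633] [0.61621498 0.04611409 0.26800047] yaw -0.2157475236795745 ang 0.2445915079072578 0.0014852575595646622
scene fascia 797 [-0.52640959  0.12224267  0.84139745] [0.50536282 0.08721209 0.0733553 ] yaw -0.22817552965977106 0.0023510773604366146
scene lid 652 [-0.23199322  0.05298605  0.9712732 ] [0.6184409  0.05361522 0.26716768] yaw -0.2245433400393516 ang 0.24027235837338148 0.0016540094060263479
```

```bash
ls pics
```

```text
sc0z.png
scene0.png
top0.png
top0z.png
```

View pics/top0z.png

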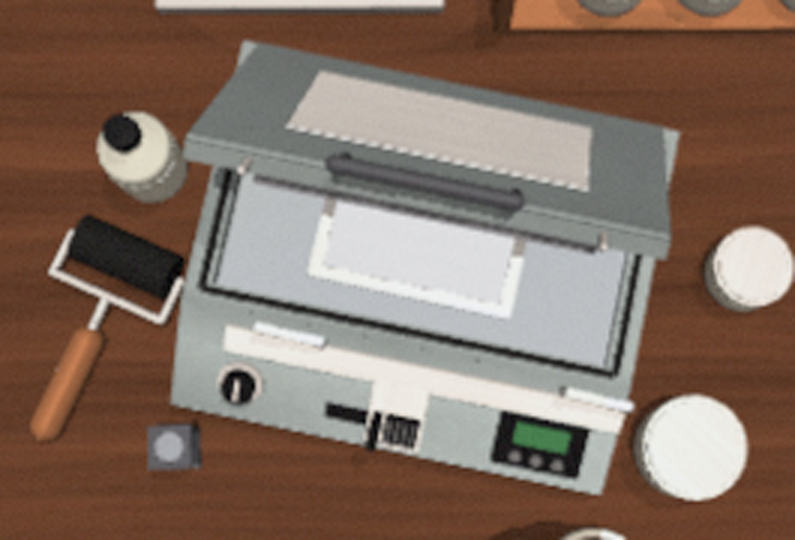

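View pics/sc0z.png

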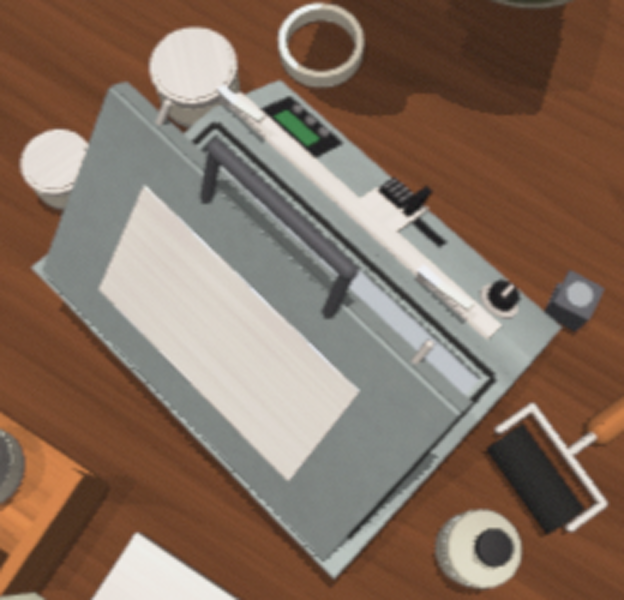

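```bash
cat > fit.py <<'E'
from h import *
from scipy.optimize import least_squares
P={n:dict(np.load('/tmp/%s0.npz'%n)) for n in('top','scene')}
def proj(p,X):
    c=np.linalg.inv(p['extrinsics'])@np.r_[X,1];K=p['mtx'];d=-c[2]
    return np.array([K[0,0]*c[0]/d+K[0,2],K[1,1]*-c[1]/d+K[1,2]]),d
def U(q,X): # unit->world
    c,s=np.cos(q[2]),np.sin(q[2]);return np.array([q[0]+c*X[0]-s*X[1],q[1]+s*X[0]+c*X[1],X[2]])
def H(a,y=0,f=.246,h=.036):
    # lid frame point f in front, h above -> unit
    c,s=np.cos(a),np.sin(a);return np.array([.125-f*c-h*s,y,.104+f*s*1+h*c-0*f]) if 0 else np.array([.125-f*c+h*s,y,.104+f*s+h*c])
E
cat > runfit.py <<'E'
from fit import *
obs=[('top',(232.3,230),(-.165,.185,.045)),('top',(376,259.7),(-.165,-.185,.045)),
('scene',(317.5,330.4),(.14,.185,.1)),('scene',(194.6,201),(.14,-.185,.1)),('scene',(413.3,225.4),(-.165,.185,.045)),('scene',(297.9,124.2),(-.165,-.185,.045))]
ho=[('scene',(268.8,149.6),-.057),('scene',(326.7,203.8),.057),('top',(286,149),.057),('top',(348.3,162.7),-.057)]
def f(q):
    r=[proj(P[n],U(q,X))[0]-np.array(o) for n,o,X in obs]+[proj(P[n],U(q,H(q[3],y)))[0]-np.array(o) for n,o,y in ho]
    return np.concatenate(r)
s=least_squares(f,[.6,.05,-.22,.9],loss='soft_l1');print(s.x,f(s.x).round(1).reshape(-1,2).tolist())
q=s.x
for n in P:
    p=P[n];C=cloud(p)
    c,si=np.cos(q[2]),np.sin(q[2]);L=(C-[q[0],q[1],0])@np.array([[c,-si,0],[si,c,0],[0,0,1]])
    m=(abs(L[...,1])<.19)&(L[...,0]>-.18)&(L[...,0]<.15)&(L[...,2]>.03)
    # rim region: z close .1
    r=m&(abs(L[...,2]-.1)<.006)&(abs(L[...,1])>.175);print(n,'rim z',np.median(L[r][:,2]) if r.any() else 0,'y range',np.percentile(L[m][:,1],[.5,99.5]))
    fa=m&(L[...,0]>-.16)&(L[...,0]<-.085)
    d=(L[fa]-[-.08,0,.1])@np.array([-.543,0,.84]);h=np.histogram(d,np.arange(-.01,.04,.002));print(dict(zip((h[1]*1e3).round(),h[0])))
    # tab/fin: points >10mm above fascia near y
    e=fa.copy();e[fa]=(d>.009);
    Q=L[e];dd=d[d>.009];
    k=(abs(Q[:,1])<.06);print(np.c_[Q[k],dd[k]].round(4)[:60].tolist())
E
python3 runfit.py
```

```text
[ 0.62035017  0.04725524 -0.21788792  0.91120514] [[-0.7, -0.9], [-1.1, 0.1], [1.1, -0.2], [-1.6, -0.5], [0.4, 0.2], [-1.5, -1.8], [2.0, 2.4], [-3.3, -3.3], [2.2, 0.5], [-2.8, -1.0]]
top rim z 0.10021756601495058 y range [-0.1811954   0.18388535]
{np.float64(-10.0): np.int64(0), np.float64(-8.0): np.int64(0), np.float64(-6.0): np.int64(13), np.float64(-4.0): np.int64(162), np.float64(-2.0): np.int64(730), np.float64(0.0): np.int64(1190), np.float64(2.0): np.int64(778), np.float64(4.0): np.int64(618), np.float64(6.0): np.int64(587), np.float64(8.0): np.int64(230), np.float64(10.0): np.int64(44), np.float64(12.0): np.int64(44), np.float64(14.0): np.int64(47), np.float64(16.0): np.int64(51), np.float64(18.0): np.int64(41), np.float64(20.0): np.int64(26), np.float64(22.0): np.int64(25), np.float64(24.0): np.int64(38), np.float64(26.0): np.int64(23), np.float64(28.0): np.int64(27), np.float64(30.0): np.int64(21), np.float64(32.0): np.int64(13), np.float64(34.0): np.int64(8), np.float64(36.0): np.int64(1)}
[[-0.1042, 0.0367, 0.0965, 0.0102], [-0.1008, 0.0201, 0.0981, 0.0097], [-0.0977, 0.0
[... 4283 characters left out ...]
1418, -0.0145, 0.0764, 0.0137], [-0.1431, -0.0127, 0.0771, 0.015], [-0.1466, -0.0123, 0.0716, 0.0124], [-0.149, -0.0112, 0.0695, 0.0119], [-0.15, -0.0092, 0.071, 0.0136], [-0.151, -0.0073, 0.0725, 0.0155], [-0.1535, -0.0062, 0.07, 0.0148], [-0.156, -0.0051, 0.0678, 0.0142], [-0.1588, -0.0042, 0.0646, 0.013], [-0.1593, 0.008, 0.0839, 0.0295], [-0.1378, -0.0167, 0.0736, 0.0092], [-0.1389, -0.0147, 0.075, 0.011], [-0.1399, -0.0127, 0.0766, 0.0129], [-0.1417, -0.0113, 0.0759, 0.0133], [-0.1432, -0.0096, 0.0761, 0.0143], [-0.1458, -0.0087, 0.0733, 0.0133], [-0.147, -0.0069, 0.0742, 0.0148], [-0.1496, -0.0058, 0.0716, 0.0139], [-0.1518, -0.0046, 0.0699, 0.0137], [-0.1531, -0.0028, 0.0707, 0.0151]]
```

```bash
cat > m.py <<'E'
from fit import *
Q=np.array([0.62035,0.04726,-0.2179]); 
def UR(): return R.from_euler('z',Q[2]).as_matrix()
def tgt(tipU, diry, sx=1):
    """tip point in unit frame, tool y dir in unit frame, tool x along sx*unit y -> (tcp pos, Rot) world"""
    d=np.array(diry,float);d/=np.linalg.norm(d)
    x=np.array([0,sx,0.]);z=np.cross(x,d);M=UR()@np.c_[x,d,z]
    return U(Q,np.array(tipU)-.019*d),M
def rel(P0,M0,P1,M1):
    return (M0.T@(P1-P0)*1000).round(1).tolist(),R.from_matrix(M0.T@M1).as_rotvec().round(4).tolist()
def cur():
    s=observe();return s['eef_pos'],R.from_rotvec(s['eef_rot']).as_matrix(),s
def toU(X):
    return UR().T@(np.array(X)-[Q[0],Q[1],0])
def tipU(s):
    M=R.from_rotvec(s['eef_rot']).as_matrix();return toU(s['eef_pos']+M[:,1]*.019)
E
python3 - <<'E'
from m import *
for n in P:
    C=cloud(P[n]);L=(C-[Q[0],Q[1],0])@UR()
    m=(abs(L[...,1])<.165)&(L[...,0]>-.1)&(L[...,0]<.16)&(L[...,2]>.125)&(L[...,2]<.29)
    q=L[m][:,[0,2]]
    for it in range(6):
        c=q.mean(0);v=np.linalg.svd(q-c,full_matrices=False)[2];r=(q-c)@v[1];q=q[abs(r)<max(.004,1.5*r.std())]
    d=v[0]*-np.sign(v[0][0]);nn=np.array([d[1],-d[0]]);
    if nn[1]<0: nn=-nn
    print(n,'ang',np.arctan2(d[1],-d[0]),'off',(c-[.125,.104])@nn,len(q))
    p=Q
    for a in(.85,.9,.95):print(a,[proj(P[n],U(Q,H(a,y)))[0].round(1).tolist() for y in(-.06,0,.06)])
p,M,s=cur();print(M.round(3))
E
```

```text
top ang 0.9060506462981035 off 0.016763394695699423 4825
0.85 [[345.4, 169.2], [315.4, 162.9], [285.5, 156.5]]
0.9 [[346.7, 163.3], [316.6, 157.0], [286.5, 150.6]]
0.95 [[348.0, 157.3], [317.7, 150.9], [287.5, 144.5]]
scene ang 0.9064243835577793 off 0.017007081258424032 13541
0.85 [[276.0, 147.6], [302.7, 172.1], [330.6, 197.6]]
0.9 [[270.7, 150.2], [297.7, 175.0], [325.9, 201.0]]
0.95 [[265.2, 153.1], [292.4, 178.4], [320.9, 204.8]]
[[ 0.433  0.     0.901]
 [-0.901 -0.     0.433]
 [ 0.    -1.     0.   ]]
```

Run:
```python
from m import *
h=H(.906);print(h)
P1,M1=tgt(h+[0,0,.006+.06],(0,0,-1),-1)
p,M,s=cur();print(P1,rel(p,M,P1,M1))
```

```text
[0.00157641 0.         0.3198208 ]
[0.62188914 0.04691921 0.4048208 ] ([-298.0, -147.1, 580.9], [-0.0, 0.6657, 0.0])
```

Call:
{"fn": "apply_moves", "kwargs": {"rows": [[[-40,-80,100],[0,0.12,0]],[[-80,-147,200],[0,0.24,0]],[[-120,-147,250],[0,0.33,0]],[[-150,-147,300],[0,0.4,0]],[[-180,-147,350],[0,0.5,0]],[[-200,-147,400],[0,0.6,0]],[[-230,-147,450],[0,0.666,0]],[[-298,-147,581],[0,0.666,0]],[[-298,-147,581],[0,0.666,0]],[[-298,-147,581],[0,0.666,0]]], "jaw": 0, "grip_force": 30}}

```text
t: 2.13
eef_pos: [0.4667, -0.1617, 0.3776]
eef_rot: [-1.098, 1.368, -1.369]
force: [0.7, -0.5, -0.5]
grip_width: 0.268
```

Run:
```python
from m import *
P1,M1=tgt(H(.906)+[0,0,.066],(0,0,-1),-1)
p,M,s=cur();print(s['t'],s['joints'].round(2),p,rel(p,M,P1,M1),s['force'].round(1))
```

```text
2.1333 [-0.57  0.19  1.35 -0.    1.6   1.22] [ 0.46665507 -0.16169143  0.37761559] ([-237.3, -27.2, 106.4], [-0.0006, -0.0004, 0.0002]) [ 0.7 -0.5 -0.5]
```

Call:
{"fn": "apply_moves", "kwargs": {"rows": [[[-230,-27,105],[0,0,0]],[[-230,-27,105],[0,0,0]],[[-230,-27,105],[0,0,0]],[[-230,-27,105],[0,0,0]],[[-230,-27,105],[0,0,0]],[[-230,-27,105],[0,0,0]],[[-230,-27,105],[0,0,0]],[[-230,-27,105],[0,0,0]],[[-230,-27,105],[0,0,0]]]}}

```text
t: 2.88
eef_pos: [0.618, 0.0378, 0.4038]
eef_rot: [-1.099, 1.368, -1.368]
force: [-0.3, 0.0, -0.1]
grip_width: 0.007
```

Run:
```python
from m import *
P1,M1=tgt(H(.906)+[0,0,.066],(0,0,-1),-1)
p,M,s=cur();print(s['t'],s['joints'].round(2),p,rel(p,M,P1,M1),s['force'].round(1),s['grip_width'])
snap('scene','s1');p=snap('wrist','w1');print(p['mtx'])
```

```text
2.8833 [-0.13  0.5   0.85 -0.    1.79  1.66] [0.61797079 0.03775667 0.40376079] ([-9.8, -1.1, 1.8], [0.0007, -0.0002, 0.0004]) [-0.3  0.  -0.1] 0.007038792407430923
[[309.70691629   0.         315.24689231]
 [  0.         309.70691629 197.05125635]
 [  0.           0.           1.        ]]
```

View pics/s1.png

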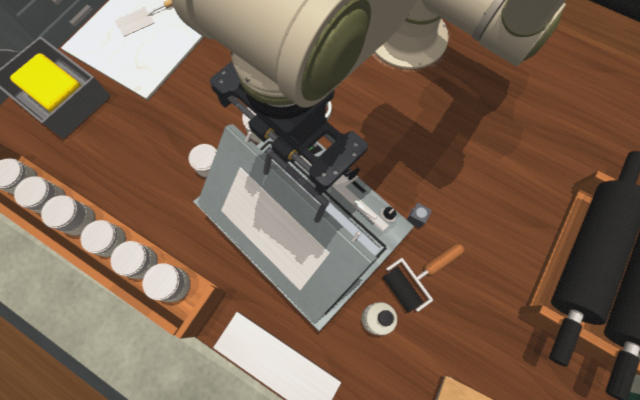

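View pics/w1.png

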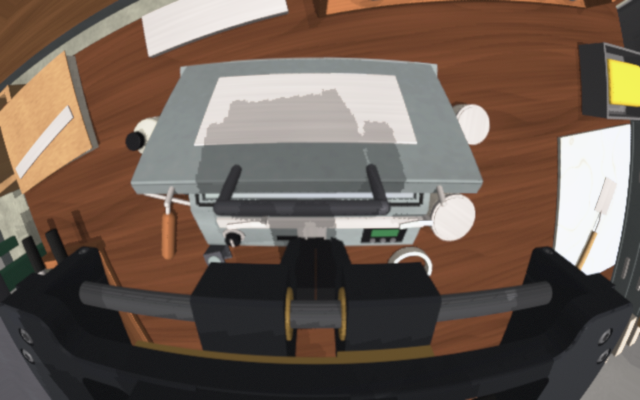

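```bash
cat >> m.py <<'E'
def fproj(p,X):
    c=(np.linalg.inv(p['extrinsics'])@np.r_[X,1])[:3];v=np.array([c[0],-c[1],-c[2]])
    rr=np.hypot(v[0],v[1]);th=np.arctan2(rr,v[2]);K=p['mtx'];return np.array([K[0,2]+K[0,0]*th*v[0]/rr,K[1,2]+K[1,1]*th*v[1]/rr])
E
python3 - <<'E'
from m import *
p=snap('wrist','w2')
for y in(-.06,0,.06): print(fproj(p,U(Q,H(.906,y))).round(1))
P1,M1=tgt(H(.906)+[0,0,.066],(0,0,-1),-1)
a,M,s=cur();print(fproj(p,a+M[:,1]*.019),p['extrinsics'].round(3))
E
```

```text
[383.5 207.4]
[302.1 207.8]
[222.5 207.7]
[317.4682288  252.47294492] [[-0.219  0.931  0.293  0.693]
 [-0.976 -0.209 -0.066  0.021]
 [-0.    -0.3    0.954  0.532]
 [ 0.     0.     0.     1.   ]]
```

Run:
```python
from m import *
p0,M0,s=cur();print(tipU(s))
h=H(.906)
for a in [.906,.85,.8,.75,.7,.65,.6,.5,.4,.3,.2,.15,.1,.07,.05,.03,.01,0]:
    P1,M1=tgt(H(a)+[0,0,.006],(0,0,-1),-1);print(a,rel(p0,M0,P1,M1)[0],(H(a)-h)[[0,2]]*1000)
```

```text
[-0.00044386 -0.01075823  0.38558925]
0.906 [-10.8, 59.8, 2.0] [0. 0.]
0.85 [-10.7, 67.0, -9.9] [-11.88617127  -7.24642756]
0.8 [-10.7, 74.0, -20.2] [-22.14144319 -14.26976058]
0.75 [-10.7, 81.6, -30.1] [-32.03287835 -21.79686623]
0.7 [-10.7, 89.6, -39.6] [-41.5357533  -29.80893067]
0.65 [-10.7, 98.0, -48.7] [-50.6263158  -38.28592791]
0.6 [-10.6, 107.0, -57.3] [-59.28184419 -47.20666988]
0.5 [-10.6, 126.0, -73.2] [-75.2024028  -66.28914575]
0.4 [-10.6, 146.6, -87.2] [-89.13835617 -86.86569248]
0.3 [-10.6, 168.5, -99.0] [-100.95046085 -108.73071603]
0.2 [-10.6, 191.4, -108.6] [-110.52069421 -131.6657483 ]
0.15 [-10.5, 203.2, -112.5] [-114.43432437 -143.46326108]
0.1 [-10.5, 215.2, -115.8] [-117.75343363 -155.44163003]
0.07 [-10.5, 222.4, -117.5] [-119.45601553 -162.70302402]
0.05 [-10.5, 227.3, -118.6] [-120.46972593 -167.57091546]
0.03 [-10.5, 232.2, -119.5] [-121.38588226 -172.45810621]
0.01 [-10.5, 237.1, -120.3] [-122.20411807 -177.36264146]
0 [-10.5, 239.5, -120.7] [-122.57641197 -179.82080047]
```

Call:
{"fn": "apply_moves", "kwargs": {"rows": [[[-8,30,2],[0,0,0]],[[-11,50,2],[0,0,0]],[[-11,58,2],[0,0,0]],[[-11,60.5,0],[0,0,0]],[[-11,64,-4],[0,0,0]],[[-11,67.5,-9],[0,0,0]],[[-11,71,-14],[0,0,0]],[[-11,75,-19],[0,0,0]],[[-11,78.5,-24],[0,0,0]],[[-11,82.5,-29],[0,0,0]]]}}

```text
t: 3.87
eef_pos: [0.5913, 0.0547, 0.3254]
eef_rot: [-1.094, 1.366, -1.37]
force: [-9.6, 1.8, 16.0]
grip_width: 0.001
```

Run:
```python
from m import *
p=snap('wrist','w3')
a,M,s=cur();print(s['t'],tipU(s),s['force'].round(1))
for A in (.9,.8,.75,.7): print(A,fproj(p,U(Q,H(A,.055))).round(1),(H(A)+[0,0,.006]).round(4))
```

```text
3.9167 [-0.03078492  0.00104039  0.30575551] [-9.9  2.  13. ]
0.9 [204.9 206.4] [3.000e-04 0.000e+00 3.251e-01]
0.8 [217.6 234.7] [-0.0206  0.      0.3116]
0.75 [223.4 245. ] [-0.0305  0.      0.304 ]
0.7 [228.7 253.2] [-0.04   0.     0.296]
```

View pics/w3.png

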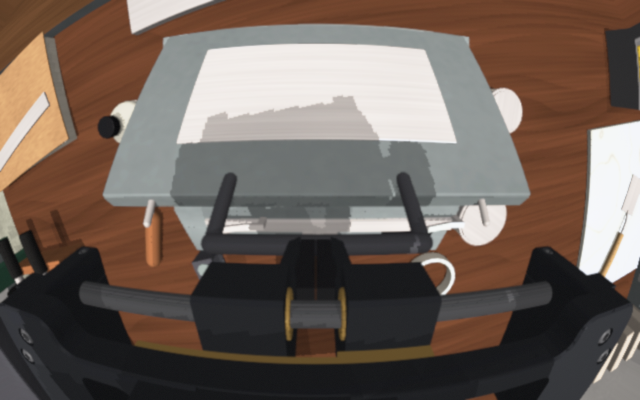

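Call:
{"fn": "apply_moves", "kwargs": {"rows": [[[0,5,-6],[0,0,0]],[[0,10.5,-12],[0,0,0]],[[0,16.5,-18.5],[0,0,0]],[[0,22.5,-24.5],[0,0,0]],[[0,29,-30.5],[0,0,0]],[[0,36,-36.5],[0,0,0]],[[0,44,-43],[0,0,0]],[[0,51,-48],[0,0,0]],[[0,58,-52.5],[0,0,0]],[[0,65,-57],[0,0,0]]]}}

```text
t: 4.75
eef_pos: [0.536, 0.0668, 0.2578]
eef_rot: [-1.096, 1.368, -1.369]
force: [-3.2, -0.4, 3.4]
grip_width: 0.009
```

Run:
```python
from m import *
p=snap('wrist','w4')
a,M,s=cur();print(s['t'],tipU(s),s['force'].round(1),M.round(3).tolist())
for A in (.5,.45,.4,.35): print(A,fproj(p,U(Q,H(A,.055))).round(1),(H(A)+[0,0,.006]).round(4))
```

```text
4.8 [-0.08740348  0.00095256  0.23714935] [-2.4  0.6  2.7] [[-0.217, -0.001, 0.976], [-0.976, -0.0, -0.217], [0.0, -1.0, -0.001]]
0.5 [207.6 241. ] [-0.0736  0.      0.2595]
0.45 [215.3 245.1] [-0.0809  0.      0.2494]
0.4 [222.  247.7] [-0.0876  0.      0.239 ]
0.35 [228.  248.8] [-0.0937  0.      0.2282]
```

View pics/w4.png

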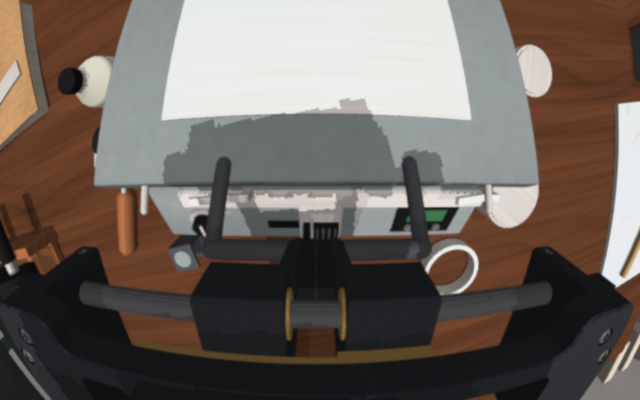

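Call:
{"fn": "apply_moves", "kwargs": {"rows": [[[0,8,-5],[0,0,0]],[[0,15,-9],[0,0,0]],[[0,22,-12],[0,0,0]],[[0,30,-15.5],[0,0,0]],[[0,38,-18.5],[0,0,0]],[[0,45,-21.5],[0,0,0]],[[0,51,-23.5],[0,0,0]],[[0,57,-25.5],[0,0,0]],[[0,63,-27],[0,0,0]],[[0,68,-28.5],[0,0,0]]]}}

```text
t: 5.63
eef_pos: [0.5086, 0.0737, 0.188]
eef_rot: [-1.098, 1.368, -1.368]
force: [-0.8, 0.1, 1.5]
grip_width: 0.005
```

Run:
```python
from m import *
a,M,s=cur();print(s['t'],tipU(s),s['force'].round(1))
for A in (.2,.1,.05,0): print(A,(H(A)+[0,0,.006]).round(4))
```

```text
5.6333 [-0.11480837  0.00170545  0.16895118] [-0.8  0.1  1.5]
0.2 [-0.1089  0.      0.1942]
0.1 [-0.1162  0.      0.1704]
0.05 [-0.1189  0.      0.1582]
0 [-0.121  0.     0.146]
```

Call:
{"fn": "apply_moves", "kwargs": {"rows": [[[0,3,-1],[0,0,0]],[[0,6,-2],[0,0,0]],[[0,9,-2.5],[0,0,0]],[[0,12,-3],[0,0,0]],[[0,14.5,-3.5],[0,0,0]],[[0,17,-4],[0,0,0]],[[0,19,-4.5],[0,0,0]],[[0,20.5,-5],[0,0,0]],[[0,21.5,-5],[0,0,0]],[[0,21.5,-5],[0,0,0]]]}}

```text
t: 6.47
eef_pos: [0.5042, 0.0748, 0.1681]
eef_rot: [-1.097, 1.367, -1.369]
force: [-2.3, 0.3, 10.8]
grip_width: 0.001
```

Run:
```python
from m import *
p=snap('scene','s5')
cv2.imwrite('pics/s5z.png',cv2.resize(p['pixels'][90:340,180:440],None,fx=2.4,fy=2.4))
a,M,s=cur();print(s['t'],tipU(s),s['force'].round(1))
```

```text
6.5167 [-0.11933219  0.00174117  0.14907359] [-3.2 -0.1 10.2]
```

View pics/s5z.png

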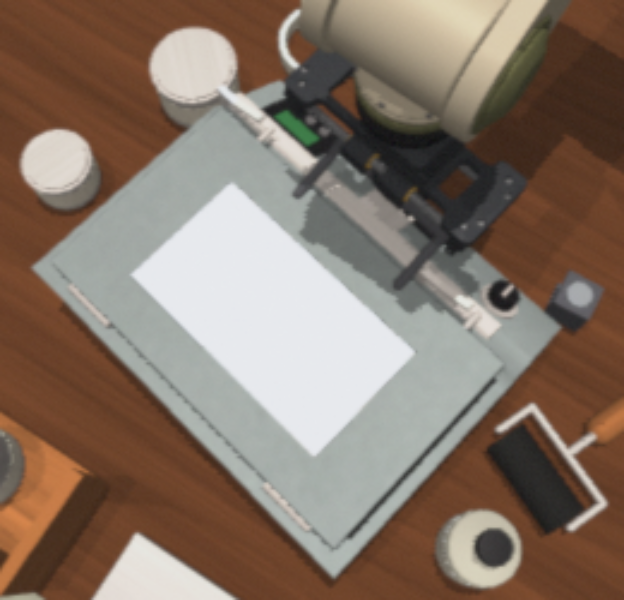

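Call:
{"fn": "apply_moves", "kwargs": {"rows": [[[0,1.5,0],[0,0,0]],[[0,3,0],[0,0,0]],[[0,3.5,0],[0,0,0]],[[0,3.5,0],[0,0,0]],[[0,3.5,0],[0,0,0]]]}}

```text
t: 6.93
eef_pos: [0.5038, 0.0749, 0.1651]
eef_rot: [-1.098, 1.367, -1.368]
force: [-8.4, -0.1, 16.5]
grip_width: 0.007
```

Run:
```python
from m import *
a,M,s=cur();print(s['t'],tipU(s),s['force'].round(1))
```

```text
6.9333 [-0.1197468   0.001764    0.14607664] [-8.4 -0.1 16.5]
```

Run:
```python
from m import *
n=np.array([-.543,0,.84]);n/=np.linalg.norm(n)
for nm in('scene','top'):
    L=(cloud(P[nm])-[Q[0],Q[1],0])@UR()
    d=(L-[-.08,0,.1])@n; along=(L-[-.08,0,.1])@np.array([-.84,0,-.543])
    m=(abs(L[...,1])<.05)&(along>.04)&(along<.11)
    k=m&(d>.0115)&(d<.0165); 
    print(nm,'tab',np.percentile(L[k][:,1],[2,10,50,90,98]).round(4),np.percentile(along[k],[2,10,50,90,98]).round(4),np.median(d[k]))
    k=m&(d>.022);print('fin',np.percentile(L[k][:,1],[2,10,50,90,98]).round(4),np.percentile(along[k],[2,10,50,90,98]).round(4),d[k].max())
    # histogram of d over grid y
    k=m&(along>.068)&(along<.095)
    for y0 in np.arange(-.04,.03,.004):
        kk=k&(L[...,1]>=y0)&(L[...,1]<y0+.004); print(round(y0,3),np.percentile(d[kk],[20,50,80]).round(4) if kk.any() else None,end=' ')
    print()
    p0,M0,s=cur()
for h in (.07,):
    T=np.array([-.149,-.010,.071])+n*h
    P1,M1=tgt(T,-n,-1);print(rel(p0,M0,P1,M1))
```

```text
scene tab [-0.0226 -0.0206 -0.0073  0.0084  0.0148] [0.0612 0.0629 0.0716 0.0832 0.0863] 0.013753630587892415
fin [0.0077 0.0083 0.0119 0.0151 0.0154] [0.0614 0.0631 0.0704 0.0832 0.0864] 0.031539647438019215
-0.04 [-0.0013 -0.0002  0.0005] -0.036 [-0.0009 -0.0005  0.0007] -0.032 [-0.0009 -0.0002  0.0003] -0.028 None -0.024 [0.0126 0.013  0.0134] -0.02 [0.0128 0.0138 0.0147] -0.016 [0.0132 0.0149 0.0151] -0.012 [0.0129 0.0135 0.0143] -0.008 [0.0136 0.0143 0.0149] -0.004 [0.0136 0.0143 0.0151] -0.0 [0.0131 0.0136 0.0141] 0.004 [0.0071 0.0136 0.0295] 0.008 [0.0299 0.0301 0.0308] 0.012 [0.0099 0.0207 0.0304] 0.016 [0.0031 0.0051 0.0059] 0.02 [-0.0003  0.0003  0.0011] 0.024 [-0.0011  0.0001  0.0007] 0.028 [-0.0009 -0.0002  0.0002] 
top tab [-0.022  -0.0202 -0.0083  0.004   0.0128] [0.0622 0.0638 0.0733 0.0851 0.0868] 0.013804739525071276
fin [0.0081 0.0087 0.0117 0.0152 0.0157] [0.0624 0.0635 0.0728 0.0848 0.0865] 0.03620429496962928
-0.04 [-0.0013  0.0004  0.002 ] -0.036 [-0.0004  0.0006  0.0022] -0.032 [-0.0014 -0.0004  0.0012] -0.028 [-0.0007  0.0031  0.006 ] -0.024 [0.0071 0.0136 0.0151] -0.02 [0.0131 0.0136 0.0165] -0.016 [0.0129 0.0145 0.0155] -0.012 [0.0121 0.0139 0.0147] -0.008 [0.0126 0.0133 0.0155] -0.004 [0.013  0.0143 0.0158] -0.0 [0.0107 0.0146 0.0164] 0.004 [0.0061 0.0078 0.0115] 0.008 [0.0299 0.0313 0.0319] 0.012 [0.0294 0.031  0.0323] 0.016 [0.006  0.0074 0.0084] 0.02 [-0.0003  0.0008  0.0019] 0.024 [0.0004 0.0013 0.0022] 0.028 [-0.0018  0.0016  0.0024] 
([11.8, 19.3, -77.6], [0.5733, -0.0, -0.0])
```

Call:
{"fn": "apply_moves", "kwargs": {"rows": [[[0,-10,0],[0,0,0]],[[0,-30,0],[0,0,0]],[[0,-50,-10],[0,0,0]],[[0,-65,-30],[0,0,0]],[[0,-70,-60],[0,0,0]],[[0,-70,-90],[0.1,0,0]],[[0,-70,-110],[0.2,0,0]],[[0,-70,-110],[0.2,0,0]]]}}

```text
t: 7.6
eef_pos: [0.3915, 0.0998, 0.2325]
eef_rot: [-0.965, 1.2, -1.469]
force: [0.7, 0.1, 0.7]
grip_width: 0.002
```

Run:
```python
from m import *
p=snap('wrist','w6');p=snap('top','t6')
cv2.imwrite('pics/t6z.png',cv2.resize(p['pixels'][95:275,175:440],None,fx=3,fy=3,interpolation=cv2.INTER_CUBIC))
a,M,s=cur();print(s['t'],tipU(s),s['force'].round(1),s['joints'].round(2))
```

```text
7.7 [-0.22630995  0.00192966  0.21556974] [ 0.4 -0.4  2. ] [-0.02 -0.02  1.96 -0.05  1.    1.79]
```

View pics/w6.png

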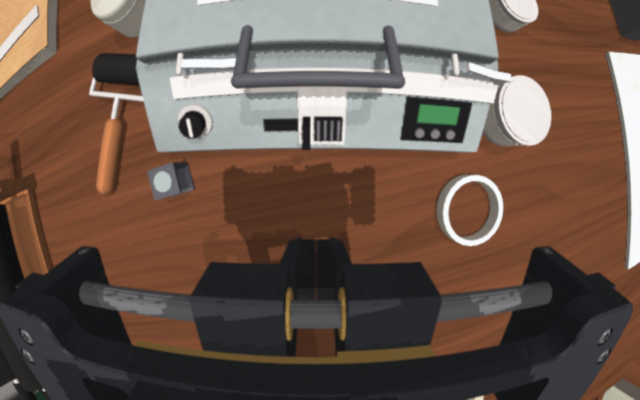

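View pics/t6z.png

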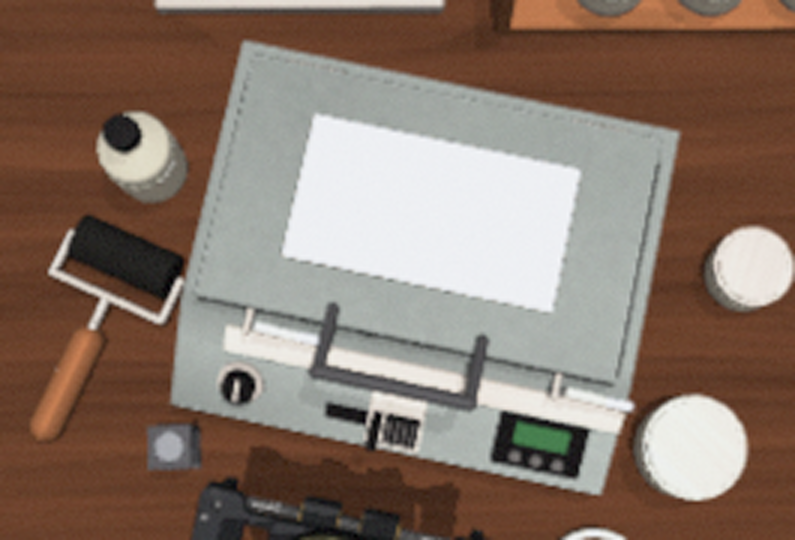

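```bash
cat > tab.py <<'E'
from m import *
import sys
n=np.array([-.543,0,.84]);n/=np.linalg.norm(n)
T0=np.array([-.1498,0,.0716])
def t(h,y): return tgt(T0+n*h+[0,y,0],-n,-1)
p0,M0,s=cur();v=tipU(s)-T0
print(s['t'],'h',(v@n).round(4),'y',v[1].round(4),'slope',(v@[.84,0,.543]).round(4),'F_n',(UR().T@s['force']@n).round(1),'Funit',(UR().T@s['force']).round(1))
for a in sys.argv[1:]:
    h,y=map(float,a.split(','));print(a,rel(p0,M0,*t(h,y)))
E
python3 tab.py .06,-.013 .02,-.013
```

```text
7.7 h 0.1624 y 0.0019 slope 0.0139 F_n 1.4 Funit [ 0.4 -0.3  2. ]
.06,-.013 ([15.0, 101.8, 17.5], [0.3732, 0.0003, -0.0005])
.02,-.013 ([15.0, 139.0, 32.1], [0.3732, 0.0003, -0.0005])
```

Call:
{"fn": "apply_moves", "kwargs": {"rows": [[[3,15,0],[0.1,0,0]],[[6,30,3],[0.2,0,0]],[[10,50,6],[0.3,0,0]],[[13,75,11],[0.373,0,0]],[[15,102,17.5],[0.373,0,0]],[[15,102,17.5],[0.373,0,0]],[[15,102,17.5],[0.373,0,0]]]}}

```text
t: 8.28
eef_pos: [0.4306, 0.0752, 0.1366]
eef_rot: [-0.712, 0.886, -1.622]
force: [0.4, -0.0, 0.9]
grip_width: 0.006
```

```bash
python3 tab.py .02,-.013 .002,-.013
python3 - <<'E'
from m import *
p=snap('wrist','w7');p=snap('scene','s7')
cv2.imwrite('pics/s7z.png',cv2.resize(p['pixels'][90:290,230:440],None,fx=3,fy=3,interpolation=cv2.INTER_CUBIC))
E
```

```text
8.2833 h 0.0581 y -0.0137 slope 0.0004 F_n 0.5 Funit [0.4 0.1 0.9]
.02,-.013 ([-0.8, 38.1, -0.3], [0.0041, -0.001, 0.0019])
.002,-.013 ([-0.8, 56.1, -0.2], [0.0041, -0.001, 0.0019])
```

View pics/w7.png

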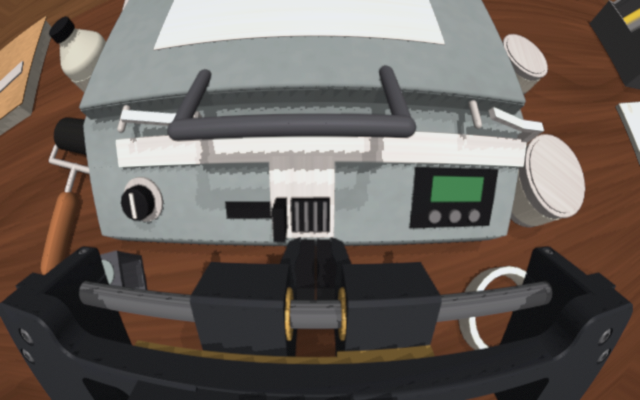

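View pics/s7z.png

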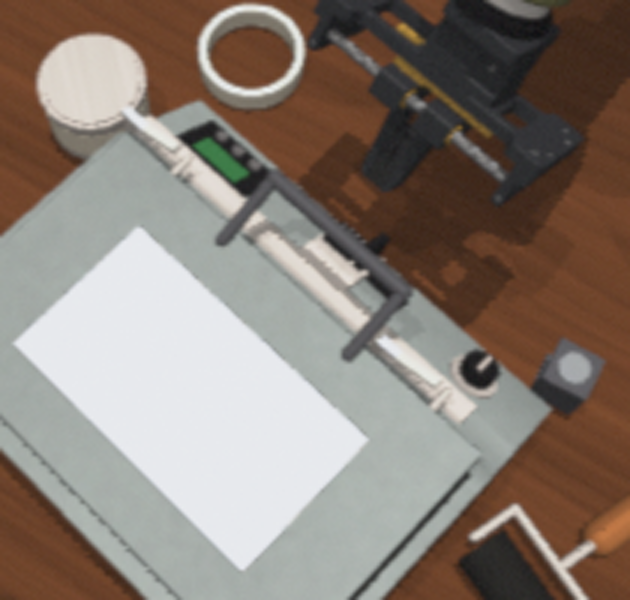

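Call:
{"fn": "apply_moves", "kwargs": {"rows": [[[-0.5,20,0],[0.004,0,0]],[[-0.5,40,0],[0.004,0,0]],[[-0.5,52,0],[0.004,0,0]],[[-0.5,56,0],[0.004,0,0]],[[-0.5,59,0],[0.004,0,0]],[[-0.5,59,0],[0.004,0,0]]]}}

```text
t: 8.88
eef_pos: [0.4623, 0.0691, 0.0889]
eef_rot: [-0.705, 0.877, -1.625]
force: [0.2, 1.5, 0.0]
grip_width: 0.005
```

```bash
python3 tab.py -.005,-.013
python3 - <<'E'
from m import *
p=snap('wrist','w8')
E
```

```text
8.8833 h 0.0006 y -0.0129 slope 0.0018 F_n 0.1 Funit [-0.2  1.5  0. ]
-.005,-.013 ([0.2, 5.6, -1.7], [-0.006, -0.0004, 0.0011])
```

View pics/w8.png

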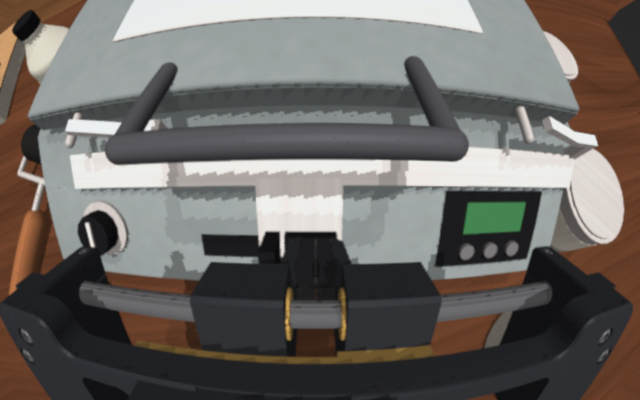

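Call:
{"fn": "apply_moves", "kwargs": {"rows": [[[0,2,-1],[0,0,0]],[[0,4,-1],[0,0,0]],[[0,6,-1],[0,0,0]],[[0,6.5,-1],[0,0,0]],[[0,6.5,-1],[0,0,0]]]}}

```text
t: 9.35
eef_pos: [0.4646, 0.0687, 0.0833]
eef_rot: [-0.704, 0.877, -1.624]
force: [-2.3, 0.3, 6.9]
grip_width: 0.009
```

```bash
python3 tab.py -.005,-.013 -.005,.01
```

```text
9.35 h -0.0054 y -0.0127 slope 0.0007 F_n 7.0 Funit [-2.3 -0.2  6.9]
-.005,-.013 ([0.3, -0.5, -0.6], [-0.0067, -0.0004, 0.0004])
-.005,.01 ([-22.7, -0.5, -0.6], [-0.0067, -0.0004, 0.0004])
```

Call:
{"fn": "apply_moves", "kwargs": {"rows": [[[-2,0,0],[0,0,0]],[[-4,0,0],[0,0,0]],[[-6,0,0],[0,0,0]],[[-9,0,0],[0,0,0]],[[-12,0,0],[0,0,0]],[[-15,0,0],[0,0,0]],[[-18,0,0],[0,0,0]],[[-21,0,0],[0,0,0]],[[-24,0,0],[0,0,0]],[[-24,0,0],[0,0,0]]]}}

```text
t: 10.18
eef_pos: [0.4695, 0.0922, 0.0832]
eef_rot: [-0.705, 0.877, -1.625]
force: [-4.6, -1.9, 5.8]
grip_width: 0.003
```

```bash
python3 tab.py -.005,.04
python3 - <<'E'
from m import *
p=snap('wrist','w9')
E
```

```text
10.1833 h -0.0053 y 0.0112 slope 0.0004 F_n 7.1 Funit [-4.  -2.9  5.8]
-.005,.04 ([-28.7, -0.4, -0.3], [-0.006, -0.0003, 0.0014])
```

View pics/w9.png

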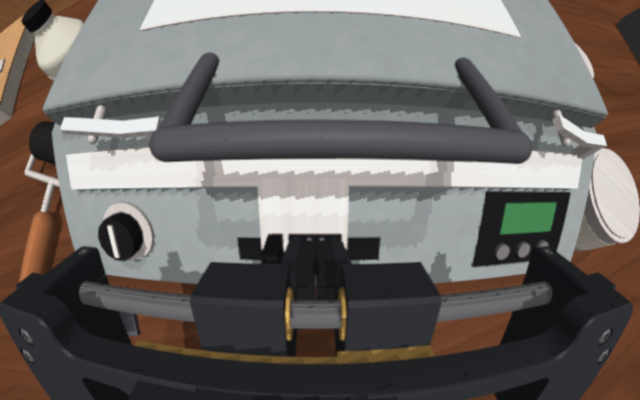

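Call:
{"fn": "apply_moves", "kwargs": {"rows": [[[-3,0,0],[0,0,0]],[[-6,0,0],[0,0,0]],[[-9,0,0],[0,0,0]],[[-12,0,0],[0,0,0]],[[-15,0,0],[0,0,0]],[[-18,0,0],[0,0,0]],[[-21,0,0],[0,0,0]],[[-24,0,0],[0,0,0]],[[-27,0,0],[0,0,0]],[[-28,0,0],[0,0,0]]]}}

```text
t: 11.07
eef_pos: [0.4751, 0.1182, 0.0832]
eef_rot: [-0.706, 0.878, -1.628]
force: [-5.9, -9.8, 9.1]
grip_width: 0.009
```

```bash
python3 tab.py -.005,.04
python3 - <<'E'
from m import *
p=snap('wrist','w10')
E
```

```text
11.0667 h -0.0053 y 0.0378 slope 0.0002 F_n 9.7 Funit [ -3.7 -10.9   9.1]
-.005,.04 ([-2.1, -0.3, -0.1], [-0.0049, -0.0017, 0.0049])
```

View pics/w10.png

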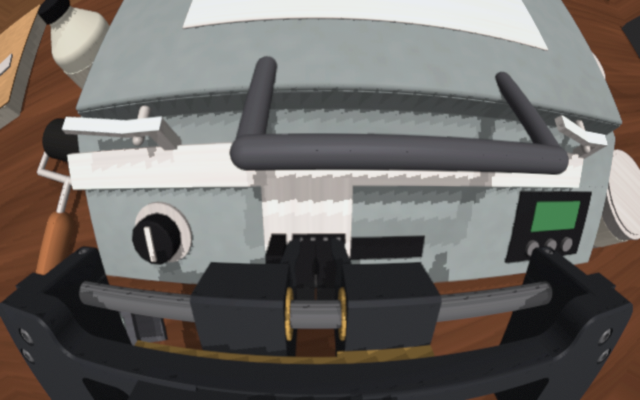

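Call:
{"fn": "apply_moves", "kwargs": {"rows": [[[-1,0,0],[0,0,0]],[[-2,0,0],[0,0,0]],[[-2,0,0],[0,0,0]],[[-2,0,0],[0,0,0]]]}}

```text
t: 11.45
eef_pos: [0.4757, 0.1206, 0.0832]
eef_rot: [-0.706, 0.878, -1.627]
force: [-5.2, -8.1, 6.9]
grip_width: 0.001
```

```bash
python3 tab.py
```

```text
11.45 h -0.0053 y 0.0402 slope 0.0002 F_n 7.6 Funit [-3.3 -9.   6.9]
```

Call:
{"fn": "apply_moves", "kwargs": {"rows": [[[-1,0,0],[0,0,0]],[[-1.5,0,0],[0,0,0]],[[-1.5,0,0],[0,0,0]]]}}

```text
t: 11.7
eef_pos: [0.476, 0.1219, 0.0832]
eef_rot: [-0.706, 0.878, -1.627]
force: [-5.1, -8.2, 7.9]
grip_width: 0.006
```

```bash
python3 tab.py
```

```text
11.7 h -0.0053 y 0.0416 slope 0.0003 F_n 8.4 Funit [-3.3 -9.1  7.9]
```

Call:
{"fn": "apply_moves", "kwargs": {"rows": [[[-1,0,0],[0,0,0]],[[-1,0,0],[0,0,0]],[[-1,0,0],[0,0,0]]]}}

```text
t: 11.95
eef_pos: [0.4762, 0.123, 0.0832]
eef_rot: [-0.706, 0.878, -1.627]
force: [-5.0, -6.4, 6.9]
grip_width: 0.006
```

```bash
python3 tab.py;python3 - <<'E'
from m import *
p=snap('top','t11')
cv2.imwrite('pics/t11z.png',cv2.resize(p['pixels'][180:275,220:400],None,fx=4,fy=4,interpolation=cv2.INTER_CUBIC))
E
```

```text
11.95 h -0.0053 y 0.0427 slope 0.0003 F_n 7.8 Funit [-3.5 -7.4  6.9]
```

View pics/t11z.png

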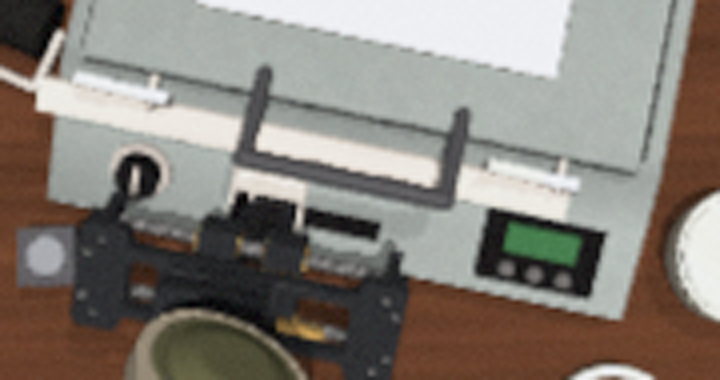

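Call:
{"fn": "apply_moves", "kwargs": {"rows": [[[-1,0,0],[0,0,0]],[[-1,0,0],[0,0,0]],[[-1,0,0],[0,0,0]]]}}

```text
t: 12.25
eef_pos: [0.4763, 0.1234, 0.0832]
eef_rot: [-0.707, 0.878, -1.628]
force: [-6.4, -12.0, 9.5]
grip_width: 0.004
```

```bash
python3 tab.py
```

```text
12.25 h -0.0053 y 0.0431 slope 0.0002 F_n 9.9 Funit [ -3.6 -13.1   9.5]
```

Call:
{"fn": "apply_moves", "kwargs": {"rows": [[[0.8,0,0],[0,0,0]],[[1.6,0,0],[0,0,0]],[[2.2,0,0],[0,0,0]],[[2.2,0,0],[0,0,0]]]}}

```text
t: 12.58
eef_pos: [0.4762, 0.1228, 0.0833]
eef_rot: [-0.704, 0.878, -1.624]
force: [-4.8, 0.1, 5.2]
grip_width: 0.001
```

```bash
python3 tab.py
```

```text
12.5833 h -0.0053 y 0.0426 slope 0.0003 F_n 7.0 Funit [-4.7 -1.   5.2]
```

Call:
{"fn": "apply_moves", "kwargs": {"rows": [[[0.6,0,0],[0,0,0]],[[1.0,0,0],[0,0,0]],[[1.0,0,0],[0,0,0]]]}}

```text
t: 12.83
eef_pos: [0.4761, 0.1224, 0.0833]
eef_rot: [-0.703, 0.878, -1.622]
force: [-3.4, 4.0, 6.1]
grip_width: 0.004
```

```bash
python3 tab.py
```

```text
12.8333 h -0.0052 y 0.0422 slope 0.0004 F_n 7.4 Funit [-4.2  3.2  6.1]
```

Call:
{"fn": "apply_moves", "kwargs": {"rows": [[[0.5,0,0],[0,0,0]],[[0.5,-1,0],[0,0,0]],[[0.5,-2.5,0],[0,0,0]],[[0.5,-3.5,0],[0,0,0]],[[0.5,-3.5,0],[0,0,0]]]}}

```text
t: 13.25
eef_pos: [0.4742, 0.1221, 0.0859]
eef_rot: [-0.704, 0.878, -1.623]
force: [-0.4, 3.0, 4.1]
grip_width: 0.002
```

```bash
python3 tab.py
```

```text
13.25 h -0.0021 y 0.0414 slope 0.0002 F_n 4.0 Funit [-1.   2.9  4.1]
```

Call:
{"fn": "apply_moves", "kwargs": {"rows": [[[0,-2,0],[0,0,0]],[[0,-5,0],[0,0,0]],[[0,-15,0],[0,0,0]],[[0,-40,0],[0,0,0]],[[0,-80,0],[0,0,0]],[[0,-120,0],[0,0,0]],[[0,-120,0],[0,0,0]],[[0,-120,0],[0,0,0]]]}}

```text
t: 13.92
eef_pos: [0.4094, 0.1361, 0.1866]
eef_rot: [-0.703, 0.878, -1.623]
force: [0.2, 0.2, -0.4]
grip_width: 0.009
```

```bash
python3 tab.py
python3 - <<'E'
from m import *
n=np.array([-.543,0,.84]);n/=np.linalg.norm(n)
p=snap('wrist','w12')
for nm in('scene','top'):
    p=snap(nm,nm+'12');cv2.imwrite('pics/%s12z.png'%nm,cv2.resize(p['pixels'][90:290,190:440],None,fx=3,fy=3,interpolation=cv2.INTER_CUBIC))
    L=(cloud(p)-[Q[0],Q[1],0])@UR()
    d=(L-[-.08,0,.1])@n; along=(L-[-.08,0,.1])@np.array([-.84,0,-.543])
    m=(abs(L[...,1])<.09)&(along>.06)&(along<.09)
    k=m&(d>.022)&(d<.036);print(nm,'fin',k.sum(),np.percentile(L[k][:,1],[2,50,98]).round(4) if k.any() else '')
    k=m&(d>.009)&(d<.018);print('tab',k.sum(),np.percentile(L[k][:,1],[2,50,98]).round(4) if k.any() else '',np.median(d[k]))
    k=(abs(L[...,1])<.15)&(L[...,0]>-.05)&(L[...,0]<.1)&(L[...,2]>.11)&(L[...,2]<.14)
    q=L[k];f=np.polyfit(q[:,0],q[:,2],1);print('lid slope',-f[0],'z hinge',np.polyval(f,.125))
    for t in['loupe','tape','brayer','gum','tin_a']: print(t,[np.round(x['extent']).tolist() for x in look_for(p,t)][:2])
E
```

```text
13.9167 h 0.1185 y 0.0412 slope -0.0007 F_n -0.4 Funit [ 0.2  0.2 -0.4]
scene fin 40 [0.0589 0.0631 0.0669]
tab 50 [0.0292 0.0507 0.0668] 0.01390739434651
lid slope 0.0034622168476314444 z hinge 0.1205031800245394
loupe [[405.0, 203.0, 24.0, 24.0]]
tape [[294.0, 93.0, 40.0, 36.0]]
brayer [[201.0, 135.0, 191.0, 185.0]]
gum []
tin_a [[243.0, 100.0, 36.0, 41.0], [192.0, 146.0, 28.0, 31.0]]
top fin 37 [0.0594 0.0631 0.067 ]
tab 121 [0.0289 0.0437 0.0653] 0.014265934603217014
lid slope 0.003083357442690715 z hinge 0.12123977574381295
loupe [[224.0, 238.0, 20.0, 16.0]]
tape [[355.0, 272.0, 30.0, 34.0]]
brayer [[184.0, 171.0, 55.0, 72.0], [240.0, 112.0, 157.0, 120.0]]
gum [[207.0, 131.0, 30.0, 34.0], [219.0, 238.0, 26.0, 11.0]]
tin_a [[407.0, 168.0, 32.0, 32.0], [386.0, 227.0, 39.0, 38.0]]
```

View pics/w12.png

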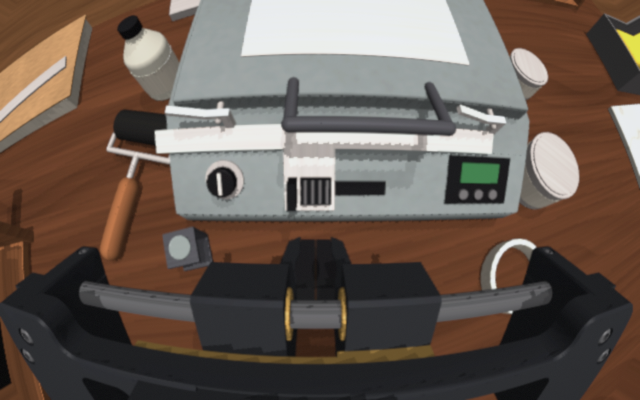

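View pics/top12z.png

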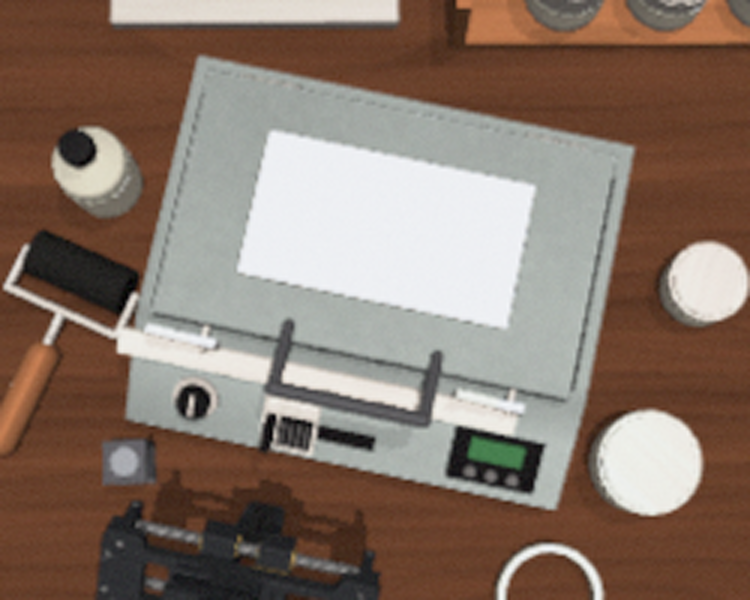

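```bash
python3 -c "
from rig import *
print(hand_in())"
```

```text
the job is handed in; nothing more can be done
None
```

The exposure unit is closed and locked, and I handed the job in at about 14 s. No verdict was reported.

**What I did**
- I lowered the lid slowly with the closed fingertips on the handle and pressed it to its stop, at about 16 N, with the lock bar still in its open notch.
- I came in square to the slope and pushed the tab about 5.3 mm in. I then slid the bar left until it met the end stop.
- I eased back about 1.5 mm and let the tab out, then backed the gripper about 120 mm clear.

**Last checks**
- **Lid:** it lies flat, at about 0.003 rad against the 0.012 limit.
- **Bar:** the cameras put its travel at about 51 mm. That is about 1 mm past the 50 mm notch, within what they can resolve.
- **Tab:** its face is back at 14 mm above the fascia, so it has sprung out.
- **Bystanders:** none looked moved in the pictures. The detector put the loupe about 4 pixels off, but the zoomed pictures showed it within a pixel of its start.
- **Gripper:** the wrist force was near zero and it was touching nothing.
- **Plate:** it could not be seen under the shut lid, so I could not check its position.

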